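# Turn the spares carousel to the serial connector

## Task

Turn the round spares carousel by gently pushing the blue posts on its rim sideways with closed fingertips, until the beige connector with the orange label stands at the front, in line with the yellow arrow on the carousel's foot. Do not grip the posts, do not touch or lift any of the four spares on the carousel, and leave the other things on the bench where they are. Finish with the carousel at rest and the hand clear.

Things in the scene. Friction and masses are not known exactly. Their poses are not given: they have to be found in the camera images.
- foot: fixed dark steel foot of the carousel: disc 180 mm across, 20 mm high, with a tongue 50 mm wide along its own -x that ends in a block 34 mm high, 138 to 195 mm from the axis, just outside the turntable. On the block a yellow arrow, 22 mm wide, points to the axis: the front. Origin at the underside's centre, on bench and turning axis; z up. The tongue points within 30 degrees of world -x, to the robot's side
- turntable: white round plate, 260 mm across, 14 mm thick, that turns either way, more than a full turn, about the vertical axis through its origin (centre of its underside, 24 mm above the bench; top face 38 mm above the bench). About 2 N sideways at a rim post turns it; it stops almost at once when no longer pushed. Carries eight posts and four pockets (see those)
- post0 (a point): centre of the top of one of eight alike blue upright posts on the turntable's rim, 14 mm thick and 28 mm tall, tops 66 mm above the bench. They stand 120 mm from the axis, every 45 degrees, at 0, 45, 90 ... 315 degrees from the turntable's own x axis; this is the one at 0
- pocket0 (a point): centre of the floor (39 mm above the bench) of one of four alike square grey pockets on the turntable, 50 mm outside, 2 mm walls, tops 48 mm above the bench. They lie 62 mm from the axis at 0, 90, 180 and 270 degrees from the turntable's own x axis; this is the one at 0. Each holds one loose spare
- connector_mid (a point): centre of the marked spare: beige plastic connector hood with a bright orange label on top and a steel plug end, 41 x 36 mm and 18 mm high, lying loose in one of the four pockets (any of them)
- fan_mid (a point): centre of a spare: black square cooling fan, 40 x 40 x 20 mm, loose in a pocket
- plug_mid (a point): middle of the body of a spare: black round mains plug, 38 mm across, 22 mm high, with three steel blades that stand up to 37 mm, loose in a pocket
- sockets_mid (a point): centre of a spare: grey double socket box, 36 x 40 x 26 mm, with two dark openings on top, loose in a pocket
- screwdriver: bystander: screwdriver lying on the bench to the left of the carousel; origin underneath its middle
- tester: bystander: yellow handheld tester, 130 x 72 x 32 mm, on the bench to the right; origin at the centre of its underside
- spray: bystander: blue spray can, 52 mm across and 150 mm tall, to the right; origin at the centre of its underside
- mug: bystander: white mug, 80 mm across and 90 mm tall, to the left; origin at the centre of its underside
- jar: bystander: pale jar with a black cap, 60 mm across and 70 mm tall, to the right; origin at the centre of its underside
Mind the look-alikes: they are no part of the job. What is shaped like the part that bears sockets_mid but turquoise is not meant.

How it is judged:
By the outcome, as a careful person would: the job done as asked, in the order asked, and still so for the second after the job is handed in, with the robot touching nothing.
It also fails if it takes over 48 s, if anything falls off the work surface, if the arm or the gripper's body presses on something with over 40 N, if the wrist force passes 120 N, or if a joint passes its speed limit or range.

## Robot

A 6-joint arm with a two-finger parallel gripper is mounted at the origin on the work surface. World frame = base frame: x ahead of the robot, y to its left, z up, the work surface at z = 0. Lengths are in m, angles in rad, forces in N, time in s.
With the tool pointing down it reaches from about 0.325 to 0.9 m from the base axis. Payload 3.5 kg.
Tool frame: the origin (TCP) lies midway between the tips of the shut fingers; the grasp point (between the pads) lies 19 mm behind it (manip.grip_depth is the x of the grasp point in the tool frame, in m); x points along the fingers, z is the direction in which the jaws open and shut, and the axes are right-handed (so a half turn about x gives the same grasp; the last joint's range is limited). The gripper opens to 85 mm and grips with 20 to 120 N. Pads are 22 mm wide; open, the fingers measure 114 mm over their backs; the gripper's body (76 mm by 85 mm) begins 54 mm behind the grasp point. The pads swing forward as they close: fully open they stand 13 mm farther back than shut.
Start: joints at [1.009, 0.276, -0.026, 1.268, 0, 1.467], TCP at [0.277, 0.56, 0.231] pointing down, gripper open.
Joint ranges: [-3.12, 3.12], [-0.85, 1.88], [-1.08, 1.24], [-1.95, 2.15], [-1.57, 1.53], [-3.14, 3.14]. Speed limits (rad/s): [2.57, 2.57, 3.14, 3.14, 3.14, 3.14].

## Interface

Orientations are given as a rotation vector (axis times angle).
In Python, from plant import manip, eyes, ticket gives the robot as it stands.
- The arm moves only by the tool step_arm, never from a script. Its argument "series" is a list of rows, each a list of 6 numbers: the shift along the tool's x, y, z in m, then the turn, a rotation vector about the tool's x, y, z in degrees. A call has 1 to 8 rows; each row shifts and turns the commanded pose from where the row before left it, along the tool's axes as they then stand; what a row does not reach is not made up. A row lasts 1/8 s, in which the tool goes at most 62.5 mm and 10.7 degrees, less where a joint would pass 70% of its speed; a pose out of reach is approached as far as the arm can. A call with a gripper value outside its range is refused whole. "grip" is the opening, from 0 (shut) to 1 (fully open), set as the call begins (left out, the last holds). The fingers move at their own pace and stop on an object; "squeeze" is the grip in N (left out, the last holds). Time passes only in rows, so rows that do not move let the fingers close. It gives the time, the measured TCP pose, the force and the opening at its end, in the units of the state.
- manip.get_obs(): the state, without advancing time (a new reading comes with each control period).
- eyes.capture(name): name is "side" or "top"; returns the picture (420x560x3 uint8, blue, green, red); there is no depth.
- eyes.camera_info(name): a dict with "intrinsics" (3x3 intrinsics, pixels), "dist_coeffs" ([k1, k2, p1, p2, k3] as OpenCV has them; the pictures are not rectified), "R" (3x3) and "t" (3): a world point X has camera coordinates R X + t. Camera axes: x right, y down, z forward; pixel columns grow to the right and rows downward; lengths in m; the calibration is good to about 2 mm. A picture is of the moment at which its call begins. camera_info takes no time and is no camera call.
- ticket.close_job(): hands the job in, once; it reports no verdict.
The state is a dict: "time": time; "q": joint angles; "qd": joint speeds; "effort": joint torques, N m; "eef_pos": TCP position; "tcp_rot": TCP orientation; "wrist_force": force on the tool from outside, world axes, zero at the start; "ft_torque": the same for the moment, N m; "opening": opening from 0.0 (shut) to 1.0 (fully open).
Only numpy, scipy, OpenCV 4.12 (cv2) and the standard library are available. Lean on these libraries where they do the work, as an engineer would, in place of code of your own. Each camera call takes 0.05 s, during which the arm holds its last target.

## Working session

There is one attempt and no reset: what is moved stays moved. The work goes in short steps, Python scripts to look and compute and a tool call to move; the robot and the scene stay as the last step left them, time stands still between calls to the robot, and variables do not carry over. Pictures are saved under pics/ and viewed, and the job is handed in when it is done.

Besides the shell and the picture viewer there is one more tool, called after "Request:" as name(argument=value, ...), one argument or row to a line, values as JSON. step_arm: Moves the arm, as the interface text tells. Its arguments: {"type":"object","properties":{"series":{"type":"array"},"grip":{"type":"number"},"squeeze":{"type":"number"}},"required":["series"]}

```bash
ls; mkdir -p pics; python3 - <<'E'
from plant import manip, eyes, ticket
import cv2
for n in("top","side"):
    im=eyes.capture(n); cv2.imwrite(f"pics/{n}0.png",im)
    i=eyes.camera_info(n); print(n,i)
print(manip.get_obs())
E
```

```text
pics
top {'intrinsics': array([[481.68855805,   0.        , 286.33597552],
       [  0.        , 481.68855805, 215.70159314],
       [  0.        ,   0.        ,   1.        ]]), 'dist_coeffs': array([0.04737071, 0.        , 0.        , 0.        , 0.        ]), 'R': array([[-0.02836839, -0.99906163, -0.03272761],
       [-0.979776  ,  0.03427873, -0.19713945],
       [ 0.19807632,  0.0264732 , -0.97982904]]), 't': array([0.01609922, 0.57258627, 1.19550581])}
side {'intrinsics': array([[544.27292747,   0.        , 274.30594236],
       [  0.        , 544.27292747, 213.91216652],
       [  0.        ,   0.        ,   1.        ]]), 'dist_coeffs': array([-0.06298856,  0.        ,  0.        ,  0.        ,  0.        ]), 'R': array([[-0.97282493, -0.23145429, -0.00636962],
       [-0.17632631,  0.75838554, -0.62750331],
       [ 0.15006896, -0.60932773, -0.77858784]]), 't': array([0.55182   , 0.16189305, 1.2984333 ])}
{'time': 0.1, 'q': array([ 1.00857633e+00,  2.77077168e-01, -2.77658578e-02,  1.26799679e+00,
       -5.91176217e-06,  1.46741592e+00]), 'qd': array([ 0.00015133, -0.00166263,  0.00452617, -0.00053051,  0.00018705,
        0.00073063]), 'effort': array([ 3.53471296e-04, -4.46707606e+01,  2.96128571e+01,  8.42601381e-03,
       -4.47409116e-05,  1.59810980e-05]), 'eef_pos': array([0.27643365, 0.5597462 , 0.23024853]), 'tcp_rot': array([-0.86590199,  1.39387494,  0.86442838]), 'wrist_force': array([ 0.04462225, -0.26253501,  0.57443851]), 'ft_torque': array([-0.01553389,  0.01992783,  0.01516144]), 'opening': 0.9975360825744921}
```

View pics/top0.png

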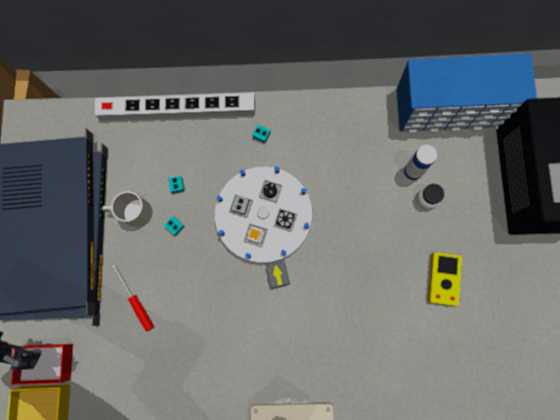

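View pics/side0.png

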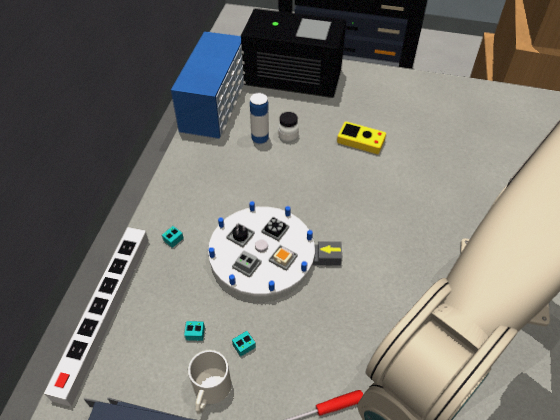

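The top view shows the carousel hub at (263,213), the orange label at (256,234) and the yellow arrow at (278,273). The side view agrees, with the label at (283,256) and the arrow at (330,250). The connector needs a modest turn.

```bash
cat > h.py <<'E'
from plant import manip, eyes, ticket
import cv2, numpy as np
def ray(n,px,z):
    i=eyes.camera_info(n)
    u=cv2.undistortPoints(np.array([[px]],float),i['intrinsics'],i['dist_coeffs'])[0,0]
    d=i['R'].T@np.array([u[0],u[1],1]); c=-i['R'].T@i['t']
    return c+d*(z-c[2])/d[2]
def blobs(im,lo,hi,amin=8):
    m=cv2.inRange(cv2.cvtColor(im,cv2.COLOR_BGR2HSV),np.array(lo),np.array(hi))
    n,l,s,c=cv2.connectedComponentsWithStats(m)
    return [(s[k,4],c[k]) for k in range(1,n) if s[k,4]>=amin]
def measure(n,im,roi):
    x0,x1,y0,y1=roi
    ok=lambda c:x0<c[0]<x1 and y0<c[1]<y1
    P=[ray(n,c,.058)[:2] for a,c in blobs(im,(105,120,60),(125,255,255)) if ok(c)]
    P=np.array(P)
    A=np.c_[2*P,np.ones(len(P))]; s=np.linalg.lstsq(A,(P**2).sum(1),rcond=None)[0]
    C=s[:2]; r=np.sqrt(s[2]+C@C)
    O=[(a,ray(n,c,.058)[:2]) for a,c in blobs(im,(8,150,150),(19,255,255)) if ok(c)]
    Y=[(a,ray(n,c,.034)[:2]) for a,c in blobs(im,(24,150,120),(35,255,255)) if ok(c)]
    ang=lambda p:np.degrees(np.arctan2(*(p-C)[::-1]))
    print(n,'C',C.round(4),'r',r.round(4),len(P))
    for p in P: print(' post',p.round(4),np.linalg.norm(p-C).round(4),ang(p).round(1))
    for a,p in O: print(' orange',a,p.round(4),np.linalg.norm(p-C).round(4),ang(p).round(1))
    for a,p in Y: print(' yellow',a,p.round(4),np.linalg.norm(p-C).round(4),ang(p).round(1))
ROI={'top':(205,325,155,295),'side':(200,345,195,300)}
def both(tag):
    for n in ROI:
        im=eyes.capture(n); cv2.imwrite(f"pics/{n}{tag}.png",im); measure(n,im,ROI[n])
E
python3 - <<'E'
from h import *
for n in ROI: measure(n,cv2.imread(f"pics/{n}0.png"),ROI[n])
im=cv2.imread("pics/top0.png")[155:295,205:325]; cv2.imwrite("pics/z0.png",cv2.resize(im,None,fx=4,fy=4,interpolation=2))
E
```

```text
top C [0.5863 0.0603] r 0.1204 8
 post [0.6997 0.0202] 0.1203 -19.5
 post [0.6949 0.1123] 0.1204 25.5
 post [ 0.6376 -0.0485] 0.1204 -64.7
 post [0.626  0.1737] 0.1201 70.7
 post [ 0.546  -0.0532] 0.1205 -109.5
 post [0.534  0.1691] 0.1207 115.7
 post [0.4777 0.0087] 0.1202 -154.6
 post [0.4728 0.1002] 0.1202 160.6
 yellow 85 [0.4221 0.0258] 0.1677 -168.1
side C [0.5853 0.0634] r 0.1199 8
 post [ 0.6366 -0.0447] 0.1197 -64.6
 post [ 0.5453 -0.05  ] 0.1202 -109.4
 post [0.6983 0.0229] 0.1201 -19.7
 post [0.4775 0.0114] 0.1196 -154.3
 post [0.6932 0.1146] 0.1195 25.4
 post [0.4723 0.1031] 0.1198 160.6
 post [0.6249 0.1767] 0.1201 70.7
 post [0.5336 0.1716] 0.1199 115.5
 orange 78 [0.528  0.0823] 0.0603 161.7
 yellow 77 [0.4229 0.025 ] 0.1668 -166.7
```

View pics/z0.png

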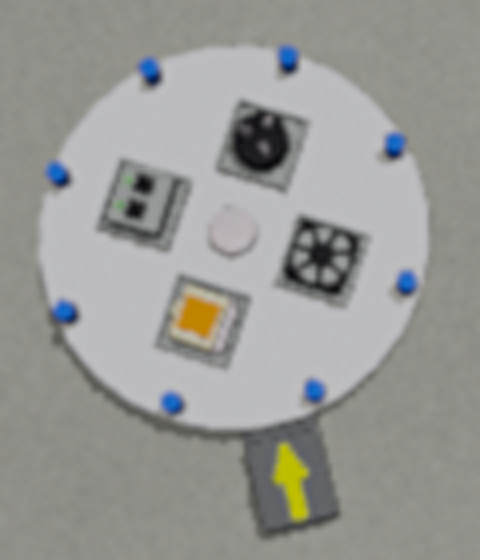

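```bash
python3 - <<'E'
from h import *
from scipy.spatial.transform import Rotation as R
M=R.from_rotvec(manip.get_obs()['tcp_rot']).as_matrix(); print(M.round(3))
for nme,c in(("mug",(128,207)),("drv",(133,297)),("teal",(174,226)),("teal",(176,185))): print(nme,ray('top',c,.02).round(3))
# arrow axis direction: PCA, and tongue edge
im=cv2.imread("pics/top0.png")
for n in ROI:
    im=cv2.imread(f"pics/{n}0.png"); hsv=cv2.cvtColor(im,cv2.COLOR_BGR2HSV)
    m=cv2.inRange(hsv,np.array((22,120,90)),np.array((38,255,255))); x0,x1,y0,y1=ROI[n]
    ys,xs=np.nonzero(m); k=(xs>x0)&(xs<x1)&(ys>y0)&(ys<y1)
    P=np.array([ray(n,(a,b),.034)[:2] for a,b in zip(xs[k],ys[k])]); vx,vy,px,py=cv2.fitLine(P.astype(np.float32),2,0,.01,.01).ravel()
    print(n,len(P),np.degrees(np.arctan2(vy,vx)),px,py)
E
```

```text
[[-0.001 -0.897  0.443]
 [-0.002  0.443  0.897]
 [-1.     0.    -0.002]]
mug [0.619 0.427 0.02 ]
drv [0.379 0.404 0.02 ]
teal [0.563 0.301 0.02 ]
teal [0.676 0.298 0.02 ]
top 95 12.105652 0.42273393 0.026025226
side 90 11.918813 0.42329288 0.024804644
```

Request:
step_arm(
  series=[
    [0, 0, 0, -7, 0, 0],
    [0, 0, 0, -6, 0, 0],
    [0.008, -0.031, -0.036, 0, 0, 0],
    [0.008, -0.031, -0.036, 0, 0, 0],
    [0.008, -0.031, -0.036, 0, 0, 0],
    [0.008, -0.031, -0.036, 0, 0, 0],
    [0.008, -0.031, -0.036, 0, 0, 0],
  ],
  grip=0,
)

```text
time: 0.98
eef_pos: [0.3865, 0.348, 0.1906]
tcp_rot: [-1.037, 1.311, 1.037]
wrist_force: [1.1, -0.5, 0.6]
opening: -0.002
```

Request:
step_arm(
  series=[
    [0.008, -0.031, -0.036, 0, 0, 0],
    [0.008, -0.031, -0.036, 0, 0, 0],
    [0.008, -0.031, -0.036, 0, 0, 0],
    [0.008, -0.031, -0.036, 0, 0, 0],
    [0.008, -0.031, -0.036, 0, 0, 0],
    [0, 0, 0, 0, 0, 0],
    [0, 0, 0, 0, 0, 0],
  ],
)

```text
time: 1.85
eef_pos: [0.4952, 0.1388, 0.151]
tcp_rot: [-1.036, 1.311, 1.037]
wrist_force: [0.2, -0.5, 0.5]
opening: 0.001
```

```bash
python3 - <<'E'
from h import *
from scipy.spatial.transform import Rotation as R
o=manip.get_obs(); print(o['eef_pos'],o['opening'],R.from_rotvec(o['tcp_rot']).as_matrix().round(3))
both(1)
E
```

```text
[0.49517207 0.13882133 0.15096807] 0.0009957894636755842 [[-0.001 -0.973  0.23 ]
 [ 0.     0.23   0.973]
 [-1.     0.001 -0.   ]]
top C [0.5862 0.0601] r 0.1202 6
 post [0.6997 0.0202] 0.1203 -19.4
 post [0.6945 0.1123] 0.1201 25.7
 post [ 0.6376 -0.0485] 0.1202 -64.7
 post [ 0.546  -0.0532] 0.1203 -109.5
 post [0.4777 0.0087] 0.1201 -154.7
 post [0.4728 0.1002] 0.1203 160.5
 yellow 85 [0.4221 0.0258] 0.1676 -168.2
side C [0.5853 0.0636] r 0.1198 7
 post [ 0.6366 -0.0447] 0.1198 -64.6
 post [0.6983 0.0229] 0.1201 -19.8
 post [0.4775 0.0114] 0.1198 -154.2
 post [0.6932 0.1149] 0.1195 25.4
 post [0.4723 0.1031] 0.1198 160.7
 post [0.6251 0.1767] 0.1199 70.6
 post [0.5336 0.1719] 0.12 115.5
 orange 52 [0.529  0.0861] 0.0606 158.3
 yellow 77 [0.4229 0.025 ] 0.167 -166.6
```

View pics/top1.png

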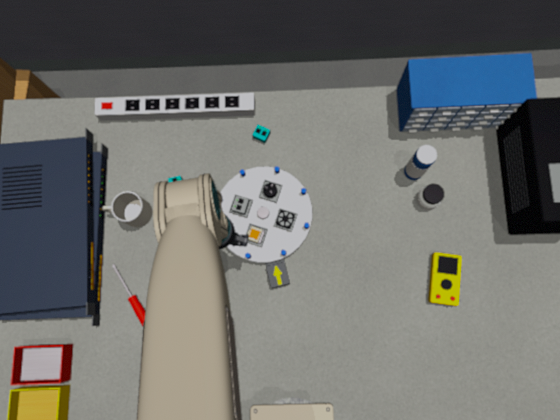

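View pics/side1.png

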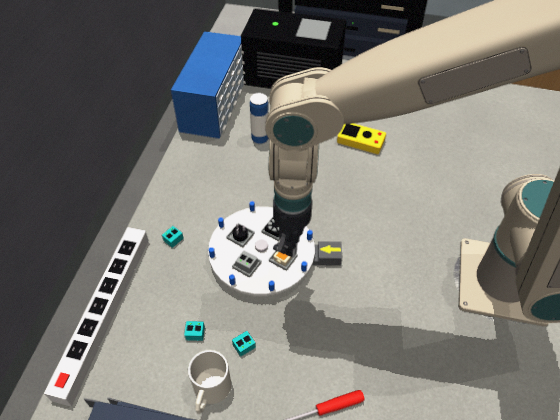

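The fingertips are above the gap between the posts at 115° and 160°, with clear space below (front post at (249,256), arrow at (278,273)). I'll descend to z ≈ 50 mm.

Request:
step_arm(
  series=[
    [0.025, 0, 0, 0, 0, 0],
    [0.025, 0, 0, 0, 0, 0],
    [0.025, 0, 0, 0, 0, 0],
    [0.015, 0, 0, 0, 0, 0],
    [0.01, 0, 0, 0, 0, 0],
    [0, 0, 0, 0, 0, 0],
  ],
)

```text
time: 2.7
eef_pos: [0.4954, 0.139, 0.051]
tcp_rot: [-1.037, 1.311, 1.038]
wrist_force: [0.2, -0.0, -0.6]
opening: -0.001
```

```bash
cat > plan.py <<'E'
# waypoints on arc about C, tool-frame steps
from h import *
from scipy.spatial.transform import Rotation as R
import sys
C=np.array([.5858,.0618]); r=.12
def plan(angs):
    o=manip.get_obs(); p=o['eef_pos']; M=R.from_rotvec(o['tcp_rot']).as_matrix()
    q=p[:2]-C; print('now ang',np.degrees(np.arctan2(q[1],q[0]))%360,'r',np.linalg.norm(q),p,o['wrist_force'].round(1))
    for a in angs:
        t=np.array([*(C+r*np.array([np.cos(np.radians(a)),np.sin(np.radians(a))])),p[2]])
        print(a,(M.T@(t-p)).round(4)); p=t
if __name__=='__main__': plan([float(x) for x in sys.argv[1:]])
E
python3 plan.py 144 146 148 150 152 154 156 158 160 162 164 166 168 170 172 174 176 178 180 182 184
```

```text
now ang 139.5102331630489 r 0.11891791471748372 [0.49536032 0.13901486 0.05100117] [ 0.2 -0.  -0.6]
144.0 [ 0.      0.0049 -0.008 ]
146.0 [ 0.      0.0016 -0.0039]
148.0 [ 0.      0.0014 -0.0039]
150.0 [ 0.      0.0013 -0.004 ]
152.0 [ 0.      0.0011 -0.004 ]
154.0 [ 0.      0.001  -0.0041]
156.0 [ 0.      0.0009 -0.0041]
158.0 [ 0.      0.0007 -0.0041]
160.0 [ 0.      0.0006 -0.0042]
162.0 [ 0.      0.0004 -0.0042]
164.0 [ 0.      0.0003 -0.0042]
166.0 [ 0.      0.0001 -0.0042]
168.0 [ 0.     -0.     -0.0042]
170.0 [ 0.     -0.0002 -0.0042]
172.0 [ 0.     -0.0003 -0.0042]
174.0 [ 0.     -0.0005 -0.0042]
176.0 [ 0.     -0.0006 -0.0041]
178.0 [ 0.     -0.0007 -0.0041]
180.0 [ 0.     -0.0009 -0.0041]
182.0 [ 0.     -0.001  -0.0041]
184.0 [ 0.     -0.0012 -0.004 ]
```

Now I'll push slowly along the arc at 2° per row (~33 mm/s), about 20° first, then look.

Request:
step_arm(
  series=[
    [0, 0.005, -0.008, 0, 0, 0],
    [0, 0.0016, -0.0039, 0, 0, 0],
    [0, 0.0014, -0.0039, 0, 0, 0],
    [0, 0.0013, -0.004, 0, 0, 0],
    [0, 0.0011, -0.004, 0, 0, 0],
    [0, 0.001, -0.0041, 0, 0, 0],
    [0, 0, 0, 0, 0, 0],
  ],
)

```text
time: 3.58
eef_pos: [0.4784, 0.1139, 0.0514]
tcp_rot: [-1.037, 1.31, 1.036]
wrist_force: [0.6, -0.1, -0.4]
opening: 0.001
```

Request:
step_arm(
  series=[
    [0, 0.0009, -0.0041, 0, 0, 0],
    [0, 0.0007, -0.0041, 0, 0, 0],
    [0, 0.0006, -0.0042, 0, 0, 0],
    [0, 0.0004, -0.0042, 0, 0, 0],
    [0, 0.0003, -0.0042, 0, 0, 0],
    [0, 0.0001, -0.0042, 0, 0, 0],
    [0, 0, 0, 0, 0, 0],
  ],
)

```text
time: 4.45
eef_pos: [0.4688, 0.09, 0.0511]
tcp_rot: [-1.036, 1.312, 1.037]
wrist_force: [0.2, 0.3, 0.3]
opening: -0.003
```

```bash
python3 - <<'E'
from h import *
both(2)
im=cv2.imread("pics/side2.png")[190:310,190:350]; cv2.imwrite("pics/z2.png",cv2.resize(im,None,fx=4,fy=4,interpolation=2))
E
python3 plan.py 168 170 172 174 176 178 180 182 184
```

```text
top C [0.5857 0.0613] r 0.1208 6
 post [0.7056 0.05  ] 0.1205 -5.3
 post [0.6784 0.1383] 0.1205 39.7
 post [ 0.6636 -0.0314] 0.1211 -49.9
 post [0.6007 0.1815] 0.1212 82.9
 post [ 0.5752 -0.0593] 0.121 -95.0
 post [ 0.4941 -0.0169] 0.1204 -139.5
 yellow 85 [0.4221 0.0258] 0.1673 -167.8
side C [0.5855 0.0632] r 0.1198 6
 post [ 0.5751 -0.056 ] 0.1197 -95.0
 post [ 0.6623 -0.0289] 0.1199 -50.2
 post [0.7049 0.0522] 0.1199 -5.3
 post [0.6765 0.1405] 0.1195 40.4
 post [0.508  0.1546] 0.1198 130.3
 post [0.5958 0.1827] 0.12 85.1
 orange 72 [0.5245 0.0671] 0.0611 176.3
 yellow 77 [0.4229 0.025 ] 0.167 -166.8
now ang 166.39075890774447 r 0.12070393813652013 [0.46848506 0.0902015  0.05090876] [-0.3 -0.6  0.1]
168.0 [ 0.     -0.0007 -0.0034]
170.0 [ 0.     -0.0002 -0.0042]
172.0 [ 0.     -0.0003 -0.0042]
174.0 [ 0.     -0.0005 -0.0042]
176.0 [ 0.     -0.0006 -0.0041]
178.0 [ 0.     -0.0007 -0.0041]
180.0 [ 0.     -0.0009 -0.0041]
182.0 [ 0.     -0.001  -0.0041]
184.0 [ 0.     -0.0012 -0.004 ]
```

View pics/z2.png

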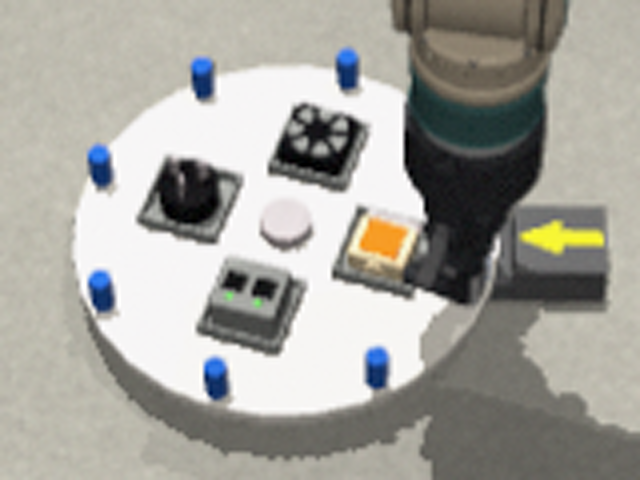

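The table has turned about 14.7° and the connector pocket is now at ~175°. The fingers are clear of the pocket. I'll continue, moving outward very slightly.

Request:
step_arm(
  series=[
    [0, 0.0, -0.0034, 0, 0, 0],
    [0, 0.0003, -0.0042, 0, 0, 0],
    [0, 0.0002, -0.0042, 0, 0, 0],
    [0, 0, -0.0042, 0, 0, 0],
    [0, -0.0001, -0.0041, 0, 0, 0],
    [0, -0.0002, -0.0041, 0, 0, 0],
    [0, -0.0004, -0.0041, 0, 0, 0],
    [0, 0, 0, 0, 0, 0],
  ],
)

```text
time: 5.55
eef_pos: [0.4626, 0.0624, 0.0512]
tcp_rot: [-1.036, 1.312, 1.037]
wrist_force: [-0.1, 1.2, -0.5]
opening: 0.005
```

```bash
python3 - <<'E'
from h import *
both(3)
im=cv2.imread("pics/side3.png")[190:310,190:350]; cv2.imwrite("pics/z3.png",cv2.resize(im,None,fx=4,fy=4,interpolation=2))
E
python3 plan.py 181 182 183 184
```

```text
top C [0.586  0.0606] r 0.1203 5
 post [0.7046 0.0791] 0.12 8.9
 post [ 0.6834 -0.0105] 0.1206 -36.1
 post [0.6569 0.1579] 0.1204 53.9
 post [ 0.6048 -0.058 ] 0.1201 -81.0
 post [ 0.5155 -0.0369] 0.1203 -125.9
 yellow 88 [0.4227 0.026 ] 0.1669 -168.0
side C [0.5853 0.0633] r 0.1198 6
 post [ 0.6038 -0.0552] 0.1199 -81.1
 post [ 0.682  -0.0074] 0.1198 -36.2
 post [0.7034 0.0819] 0.1196 8.9
 post [0.655  0.1608] 0.1198 54.4
 post [0.4888 0.1339] 0.1195 143.8
 post [0.5661 0.182 ] 0.1202 99.1
 orange 75 [0.5243 0.0524] 0.0619 -169.8
 yellow 59 [0.4183 0.0239] 0.1715 -166.7
now ang 179.62946500212834 r 0.12363243821944024 [0.46217015 0.06259953 0.05098761] [ 0.7 -0.5  0.3]
181.0 [-0.     -0.0042 -0.002 ]
182.0 [ 0.     -0.0005 -0.002 ]
183.0 [ 0.     -0.0006 -0.002 ]
184.0 [ 0.     -0.0006 -0.002 ]
```

View pics/z3.png

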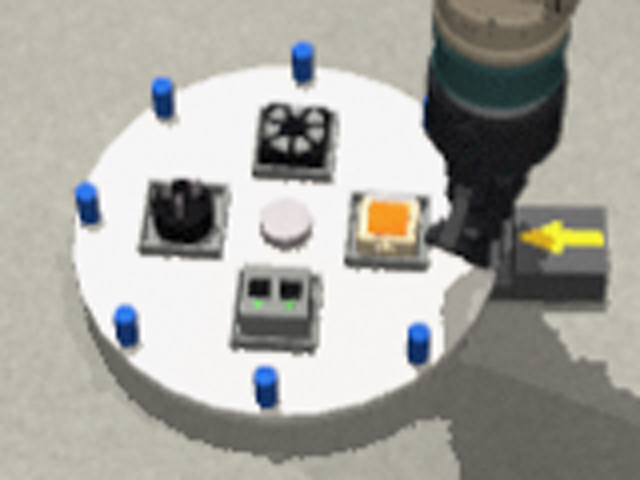

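Request:
step_arm(
  series=[
    [0, -0.0005, -0.0022, 0, 0, 0],
    [0, -0.0006, -0.0022, 0, 0, 0],
    [0, -0.0006, -0.002, 0, 0, 0],
    [0, 0, 0, 0, 0, 0],
    [0, 0, 0, 0, 0, 0],
  ],
)

```text
time: 6.28
eef_pos: [0.4631, 0.0562, 0.0511]
tcp_rot: [-1.037, 1.311, 1.037]
wrist_force: [-0.5, 1.2, -1.0]
opening: 0.002
```

```bash
python3 - <<'E'
from h import *
both(4)
E
python3 plan.py 182 183
```

```text
top C [0.5862 0.0607] r 0.1204 6
 post [0.7043 0.0854] 0.1206 11.8
 post [ 0.687  -0.0053] 0.1205 -33.2
 post [0.6512 0.1614] 0.1198 57.2
 post [ 0.6108 -0.057 ] 0.1203 -78.2
 post [0.5614 0.1789] 0.1207 101.9
 post [ 0.5206 -0.0401] 0.1203 -123.1
 yellow 88 [0.4228 0.0259] 0.1671 -168.0
side C [0.5856 0.0637] r 0.1192 7
 post [ 0.6102 -0.0536] 0.1199 -78.2
 post [ 0.6855 -0.0019] 0.1195 -33.3
 post [ 0.5222 -0.036 ] 0.1182 -122.4
 post [0.7018 0.0882] 0.1187 11.9
 post [0.6499 0.1638] 0.119 57.3
 post [0.485  0.1285] 0.1196 147.2
 post [0.56   0.1802] 0.1192 102.4
 orange 73 [0.5248 0.0491] 0.0626 -166.5
 yellow 64 [0.4201 0.0248] 0.17 -166.8
now ang 182.6021385458444 r 0.1226912619350164 [0.46323525 0.05622978 0.05120954] [ 0.8  0.3 -1.2]
182.0 [-0.     -0.0022  0.002 ]
183.0 [ 0.     -0.0006 -0.002 ]
```

The pocket axis is at 191.9° and the arrow at about 192.1°. I'll back off from the post, rise, and move away for an unobstructed check.

Request:
step_arm(
  series=[
    [0, 0.001, 0.004, 0, 0, 0],
    [0, 0.001, 0.008, 0, 0, 0],
    [-0.01, 0, 0, 0, 0, 0],
    [-0.03, 0, 0, 0, 0, 0],
    [-0.04, 0, 0, 0, 0, 0],
    [-0.04, 0, 0, 0, 0, 0],
    [-0.02, 0, 0, 0, 0, 0],
  ],
)

```text
time: 7.25
eef_pos: [0.4659, 0.0686, 0.1948]
tcp_rot: [-1.039, 1.306, 1.033]
wrist_force: [0.0, -0.6, 0.3]
opening: 0.001
```

Request:
step_arm(
  series=[
    [-0.01, 0.0, 0.03, 0, 0, 0],
    [0, 0.01, 0.04, 0, 0, 0],
    [0, 0.01, 0.04, 0, 0, 0],
    [0, 0.01, 0.04, 0, 0, 0],
    [0, 0.01, 0.04, 0, 0, 0],
    [0, 0.01, 0.04, 0, 0, 0],
    [0, 0.01, 0.04, 0, 0, 0],
    [0, 0, 0, 0, 0, 0],
  ],
)

```text
time: 8.25
eef_pos: [0.468, 0.3476, 0.202]
tcp_rot: [-1.039, 1.307, 1.039]
wrist_force: [-0.2, -0.5, -0.1]
opening: -0.0
```

```bash
python3 - <<'E'
from h import *
both(5)
im=cv2.imread("pics/top5.png")[155:295,205:325]; cv2.imwrite("pics/z5.png",cv2.resize(im,None,fx=4,fy=4,interpolation=2))
E
```

```text
top C [0.5862 0.0607] r 0.1204 8
 post [0.7043 0.0854] 0.1206 11.8
 post [ 0.687  -0.0053] 0.1206 -33.2
 post [0.6512 0.1614] 0.1199 57.1
 post [ 0.6108 -0.057 ] 0.1203 -78.2
 post [0.5606 0.1787] 0.1207 102.2
 post [ 0.5206 -0.0401] 0.1203 -123.0
 post [0.4849 0.1258] 0.1204 147.3
 post [0.4684 0.0358] 0.1204 -168.0
 yellow 85 [0.4221 0.0258] 0.1677 -168.0
side C [0.5852 0.0633] r 0.1195 4
 post [ 0.6855 -0.0019] 0.1196 -33.0
 post [0.7019 0.0884] 0.1193 12.1
 post [0.6501 0.1638] 0.1197 57.2
 post [0.562  0.1804] 0.1194 101.2
 yellow 77 [0.4229 0.025 ] 0.1668 -166.7
```

View pics/z5.png

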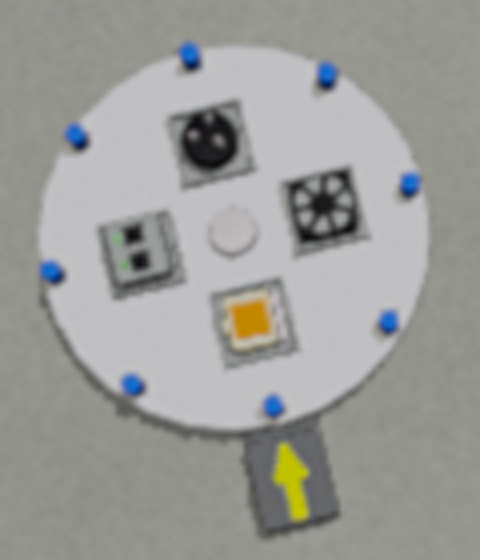

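View pics/side5.png

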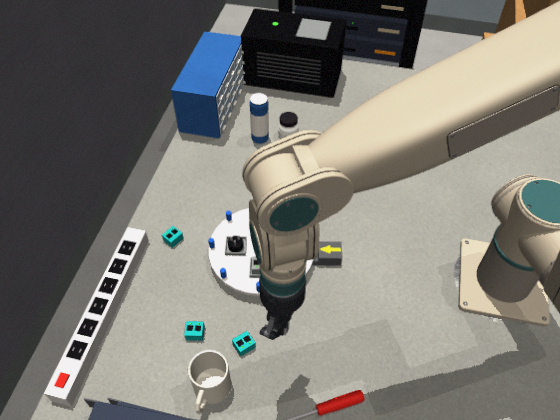

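The top view shows the connector pocket (254,323), the rim post (273,406) and the arrow (290,480) on one radial line, with both post and arrow at -168.0°. The hand hangs clear, 0.2 m above the bench, and the bystanders haven't moved.

```bash
python3 -c "
from plant import ticket; print(ticket.close_job())"
```

```text
the job is handed in; nothing more can be done
None
```

I turned the carousel about 31° counter-clockwise by pushing one rim post with the shut fingertips. The connector with the orange label now stands at the front, in line with the yellow arrow. I then backed the hand off, raised it and moved it aside before handing in at about 8.4 s.

**Alignment:** In the last top view, the post on the connector's radial line and the arrow both lie at -168.0° as seen from the axis. All eight posts together put the turntable within about 0.3° of that. The force readings I took during the pushes stayed around 1 N.

**Rest and bystanders:** The turntable's angle was the same before and after I withdrew the hand. The spares are still in their pockets. In the views I checked, the bystanders looked unmoved, though I did not measure them.

**Disagreements and gaps:**
- **Arrow angle:** The side camera's raw reading for the arrow was -166.7°, about 1.3° off. I put this down to the height I assumed for the posts. The arrow's own direction came out at about 12.0° in both cameras (-168.0° seen from the axis), which agrees with the top view.
- **Final side view:** The arm hid the connector and half the posts in the last side picture, so the final alignment check rests mainly on the top camera.

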